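# Tighten a water filter's cap with a click wrench

### The job

The countertop water filter has a new cartridge and its blue cap is only run on loosely. Take the click wrench from its wooden rest, seat it fully on the cap's white square boss, and turn the cap clockwise (seen from above) until the wrench breaks over with a click; stop at once, well before the hard stop behind the click. Then let go and leave the wrench sitting level on the cap, with its handle sprung back straight; do not disturb the tin, the glass jar or the small bowl.

Things in the scene. Friction and masses are not known exactly. Their poses are not given: they have to be found in the camera images.
- wrench_grip (a point): Centre (half-way up) of the click wrench's black rubber grip with orange bands. The handle is a straight level bar 18 mm wide, 18 mm high, reaching to 195 mm from the socket's axis; this point is on its centre line, 120 mm from that axis, 21 mm above the head's underside. x points along the handle toward the head, z up. At the start 47 mm above the counter, free below and beside.
- wrench_socket (a point): Centre of the square socket's open mouth, in the underside of the wrench's steel head (48 mm square, 34 mm high). The socket is 36 mm wide and 24 mm deep, its sides parallel to the straight handle and across it. x points away from the handle, z up.
- wrench: The click wrench: 230 to 330 g, nearly all of it the head, so its balance point is 13 to 19 mm from the socket axis. Origin and axes as wrench_socket. Head and handle are joined by a break-over hinge on the socket's axis: straight under clockwise load up to 1.5 N m (12 N sideways at the grip), then it gives way and the load falls to 0.55 N m (5 N) at 0.14 rad; hard stop at 0.20 rad. Springs back straight when let go.
- cap_seat (a point): Centre of the flat top of the blue cap's skirt (100 mm across, 86 mm above the counter), on the cap's upright axis; the wrench head's underside lies here when seated. The white square boss rises from it, 34 mm wide, 22 mm high, its top 7 mm tapering to 24 mm. x and y are square to the boss's sides and turn with the cap, z up; at the start x is -0.05 to 0.9 rad counter-clockwise from straight ahead.
- filter: White water filter canister on a grey base 125 mm square, fixed to the counter; two pipe stubs reach 82 mm to its sides at 40 mm height. Origin under its centre, on the cap's axis. At the start its cap must turn 0.3 to 0.55 rad clockwise with a slight drag (0.12 N m) before it comes up tight; how far can only be felt. A wall cabinet overhangs the counter from 0.62 m ahead.
- tin: Bystander: round dark green tin, 66 mm wide, 45 mm high; origin at the centre of its underside.
- jar: Bystander: small glass jar with pebbles, 72 mm wide, 85 mm high; origin at the centre of its underside.
- pinch_bowl: Bystander: small grey bowl, 71 mm wide, 30 mm high; origin at the centre of its underside.
There are look-alikes about, which are no part of the job. Leave any yellow look-alike of the wrench alone. There is more than one size of the filter; the job needs the larger.

How it is judged (in metres and radians):
On the way, in this order (a step that is already met when the one before it is completed fails the run):
1. the wrench is fully seated on the cap's boss, its handle still straight (distance between wrench_socket and cap_seat below 0.004 m and angle between wrench_socket's own z axis and vertical below 0.08 rad and y of wrench_grip in the frame of wrench_socket below 0.005 m), for 0.2 s.
2. the wrench clicks on the cap: its handle breaks over clockwise by more than 0.065 rad while it is seated (distance between wrench_socket and cap_seat below 0.006 m and y of wrench_grip in the frame of wrench_socket above 0.0078 m), for 0.04 s.
At the end, for the whole second after the job is handed in: The wrench has clicked on the cap, is released and at rest, seated on the cap (socket mouth within 5 mm of the seat, tilted less than 0.1 rad) with its handle sprung back straight (within 4 mm at the grip) (distance between wrench_socket and cap_seat below 0.005 m and angle between wrench_socket's own z axis and vertical below 0.1 rad and y of wrench_grip in the frame of wrench_socket below 0.004 m and linear speed of wrench below 0.02 m/s and contact force between the fingers and wrench below 0.1 N); the robot touches nothing.
It fails at once if the wrench is pulled on after the click: its handle swings over by more than 0.175 rad (y of wrench_grip in the frame of wrench_socket above 0.0209 m).
It fails at once if a bystander (tin, jar or small bowl) is shifted by more than 20 mm (distance of any of tin, jar, pinch_bowl from where it was at the start of the episode above 0.02 m).
It also fails if it takes over 64 s, if anything falls off the work surface, if the arm or the gripper's body presses on something with over 40 N, if the wrist force passes 120 N, or if a joint passes its speed limit or range.

### The arm

A 7-joint arm with a two-finger parallel gripper is mounted at the origin on a cart in front of the work surface, level with it; the furniture and walls round the work are solid. World frame = base frame: x ahead of the robot, y to its left, z up, the work surface at z = 0. Lengths are in mm, angles in rad, forces in N, time in s.
With the tool pointing down it reaches from about 375 to 925 mm from the base axis. Payload 3.1 kg.
Tool frame: the origin (TCP) lies midway between the tips of the shut fingers; the grasp point (between the pads) lies 19 mm behind it; z points along the fingers, y is the line along which they close (so a half turn about z gives the same grasp; the last joint's range is limited). The gripper opens to 85 mm and grips with 20 to 120 N. Pads are 22 mm wide; open, the fingers measure 114 mm over their backs; the gripper's body (76 mm by 85 mm) begins 54 mm behind the grasp point. The pads swing forward as they close: fully open they stand 13 mm farther back than shut.
Start: joints at [1.222, 0.383, 0.044, 1.598, -0.018, 1.161, -0.05], TCP at [161.336, -629.662, 231.269] pointing down, gripper open.
Joint ranges: [-2.61, 2.61], [-0.41, 2.15], [-1.48, 1.57], [0, 2.5], [-1.57, 4.71], [0.05, 1.97], [-2.85, 2.85]. Speed limits (rad/s): [2.79, 2.79, 3.14, 3.14, 3.14, 3.14, 3.14].

### API

Orientations are given as a rotation vector (axis times angle).
In Python, from workcell import ctrl gives the robot as it stands.
- The arm moves only by the tool send_rows, never from a script. Its arguments are lists of equal length, an entry for each row: "delta_pos": the shift along the world's x, y, z in mm, a list of three; "yaw": the turn about the world's z in degrees. In form: {"delta_pos": [[dx, dy, dz], ...], "yaw": [yaw, ...]}. A call has 1 to 8 rows; each row shifts and turns the commanded pose from where the row before left it; what a row does not reach is not made up. A row lasts 1/8 s, in which the tool goes at most 62.5 mm and 10.7 degrees, less where a joint would pass 70% of its speed; a pose out of reach is approached as far as the arm can. A call with a gripper value outside its range is refused whole. "gripper" is the closure, from -1 (fully open) to 1 (shut), so that 0 is half open, set as the call begins (left out, the last holds). The fingers move at their own pace and stop on an object; the grip force is fixed at half the most. Time passes only in rows, so rows that do not move let the fingers close. It gives the time, the measured TCP pose, the force, the opening and the grip force at its end, in the units of the state.
- ctrl.get_obs(): the state, without advancing time (a new reading comes with each control period).
- ctrl.camera(name): name is "side" or "top"; returns (picture, depth): 400x640x3 uint8, red, green, blue; 400x640 float32, mm along the optical axis (not along the pixel's ray), 0 where there is no reading.
- ctrl.camera_info(name): a dict with "intrinsics" (3x3 intrinsics, pixels), "R" (3x3) and "t" (3): a world point X has camera coordinates R X + t. Camera axes: x right, y down, z forward; pixel columns grow to the right and rows downward; lengths in mm; the calibration is good to about 2 mm. A picture is of the moment at which its call begins. camera_info takes no time and is no camera call.
- ctrl.sign_off(): hands the job in; it is judged then, once.
The state is a dict: "time_s": time; "q": joint angles; "qvel": joint speeds; "effort": joint torques, N m; "eef_pos": TCP position; "eef_rot": TCP orientation; "force": force on the tool from outside, world axes, zero at the start; "wrist_torque": the same for the moment, N m; "opening": finger opening in mm; "gripper_force": force on a finger pad.
Only numpy, scipy, OpenCV 4.12 (cv2) and the standard library are available. Lean on these libraries where they do the work, as an engineer would, in place of code of your own. Each camera call takes 0.05 s, during which the arm holds its last target. There are 200 camera calls.

## Working session

There is one attempt and no reset: what is moved stays moved. The work goes in short steps, Python scripts to look and compute and a tool call to move; the robot and the scene stay as the last step left them, time stands still between calls to the robot, and variables do not carry over. Pictures are saved under pics/ and viewed, at most 12 in all, crops included, and the job is handed in when it is done.

Besides the shell and the picture viewer there is one more tool, called after "Emit:" by a JSON object that holds its "name" and its "arguments", one argument or row to a line. send_rows: Moves the arm, as the interface text tells. Its arguments: {"type":"object","properties":{"delta_pos":{"type":"array"},"yaw":{"type":"array"},"gripper":{"type":"number"}},"required":["delta_pos","yaw"]}

```bash
mkdir -p pics
cat > h.py <<'E'
from workcell import ctrl
import numpy as np, cv2
def cam(n,tag=None):
    im,d=ctrl.camera(n); np.savez(f'pics/{n}_{tag}.npz',im=im,d=d)
    if tag: cv2.imwrite(f'pics/{n}_{tag}.png',im[:,:,::-1])
    return im,d
def pts(n,d):
    c=ctrl.camera_info(n);K=np.array(c['intrinsics']);R=np.array(c['R']);t=np.array(c['t'])
    v,u=np.mgrid[:d.shape[0],:d.shape[1]]
    P=np.stack([(u-K[0,2])/K[0,0]*d,(v-K[1,2])/K[1,1]*d,d],-1)
    return (P-t)@R
def ray(n,u,v,z):
    c=ctrl.camera_info(n);K=np.array(c['intrinsics']);R=np.array(c['R']);t=np.array(c['t'])
    o=-R.T@t; r=R.T@np.linalg.solve(K,np.array([u,v,1.]))
    return o+r*(z-o[2])/r[2]
E
python3 - <<'E'
from h import *
for n in('side','top'):
    im,d=cam(n,'a'); c=ctrl.camera_info(n); print(n,c['intrinsics'],-np.array(c['R']).T@np.array(c['t']))
print({k:np.round(v,3) for k,v in ctrl.get_obs().items()})
E
```

```text
side [[480.80757893   0.         322.12141944]
 [  0.         480.80757893 209.00142397]
 [  0.           0.           1.        ]] [474.95959153 760.2461171  659.16877711]
top [[485.90429473   0.         318.33564165]
 [  0.         485.90429473 195.02851519]
 [  0.           0.           1.        ]] [ 260.42296948 -222.99845762 1447.34568537]
{'time_s': np.float64(0.1), 'q': array([ 1.222,  0.384,  0.044,  1.599, -0.018,  1.161, -0.05 ]), 'qvel': array([-0.001,  0.   , -0.001, -0.004, -0.001, -0.   ,  0.   ]), 'effort': array([ 3.0000e-03, -4.3472e+01,  1.0290e+00, -2.5045e+01,  1.1000e-02,
        6.0000e-03, -0.0000e+00]), 'eef_pos': array([ 161.124, -628.781,  229.987]), 'eef_rot': array([-3.114e+00, -3.930e-01,  1.000e-03]), 'force': array([-0.469, -0.287, -0.42 ]), 'wrist_torque': array([ 0.001, -0.021, -0.028]), 'gripper_force': np.float64(0.0), 'opening': np.float64(85.249)}
```

View pics/top_a.png

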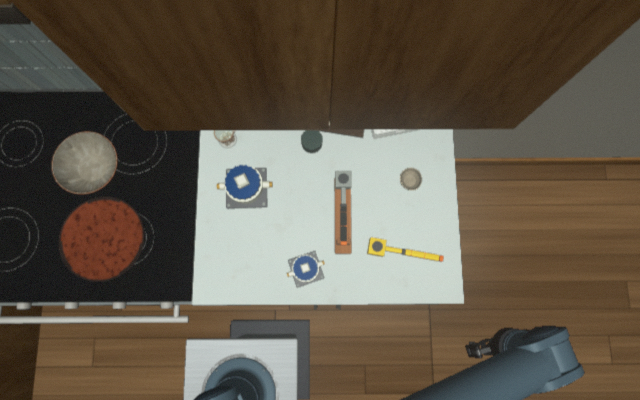

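View pics/side_a.png

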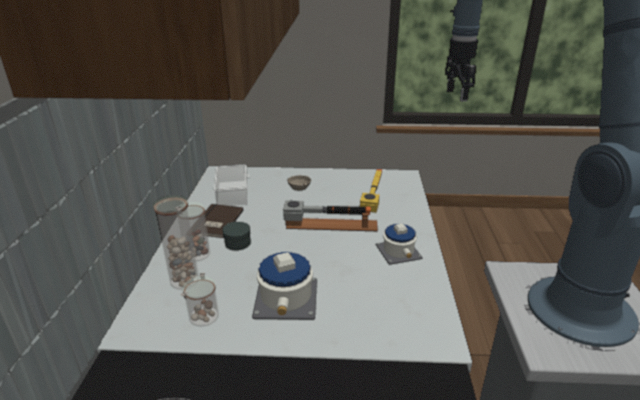

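The top view shows the large filter's cap at (243,182), with a tilted white boss. The steel wrench head is at (343,179) and its grip runs down to about (343,243). The yellow look-alike is at (400,250), the small filter at (306,268), the tin at (312,141), the bowl at (411,179) and the jar at (225,138). The side view agrees.

```bash
cat >> h.py <<'E'
def rect(n,m,z):
    c=max(cv2.findContours(m.astype(np.uint8),0,cv2.CHAIN_APPROX_NONE)[0],key=cv2.contourArea)
    q=np.array([ray(n,*p[0],z)[:2] for p in c],np.float32)
    return cv2.minAreaRect(q),len(c)
E
python3 - <<'E'
from h import *
S={}
for n in('top','side'):
    f=np.load(f'pics/{n}_a.npz');S[n]=(f['im'],pts(n,f['d']),f['d'])
for n,(im,P,d) in S.items():
    x,y,z=P[...,0],P[...,1],P[...,2]
    hsv=cv2.cvtColor(im,cv2.COLOR_RGB2HSV)
    blue=(hsv[...,0]>100)&(hsv[...,0]<130)&(hsv[...,1]>120)&(z>50)&(z<130)
    k,l,s,c=cv2.connectedComponentsWithStats(blue.astype(np.uint8))
    for i in range(1,k):
        if s[i,4]>60:
            b=l==i;print(n,'cap',s[i],'medz',np.median(z[b]))
            big=np.zeros_like(b);X,Y,W,H,_=s[i]
            sub=np.zeros_like(b);sub[Y:Y+H,X:X+W]=1
            # circle
            cc=max(cv2.findContours(b.astype(np.uint8),0,cv2.CHAIN_APPROX_NONE)[0],key=cv2.contourArea)
            q=np.array([ray(n,*p[0],86)[:2] for p in cc],np.float32)
            print(' circ',cv2.minEnclosingCircle(q),cv2.fitEllipse(q))
            w=sub&(hsv[...,1]<70)&(hsv[...,2]>140)&(z>95)
            cen=np.array([np.median(x[b]),np.median(y[b])])
            w&=np.hypot(x-cen[0],y-cen[1])<35
            if w.sum()>20: print(' boss',rect(n,w,108),np.median(z[w]),w.sum())
    h=(z>40)&(z<80)&(x>250)&(x<600)&(y<-150)&(y>-330)
    print(n,'wr',h.sum())
    if n=='top':
        for zl,zh in((50,57),(57,66)):
            m=(z>zl)&(z<zh)&(abs(x-430)<140)&(abs(y+290)<60); print(zl,m.sum(), m.sum()and (x[m].min(),x[m].max(),y[m].min(),y[m].max()))
for u,v in((343,179),(343,243),(343,200)): print(ray('top',u,v,55), S['top'][1][v,u])
t=S['top'][0];cv2.imwrite('pics/crop1.png',cv2.resize(np.hstack([t[155:260,210:280],t[160:265,310:380]])[...,::-1],None,fx=5,fy=5,interpolation=cv2.INTER_CUBIC))
E
```

```text
top cap [226 166  33  33 641] medz 85.21877274232753
 circ ((592.3349609375, -4.080965518951416), 48.92286682128906) ((592.4317626953125, -4.534903049468994), (91.3761215209961, 94.4974136352539), 139.72607421875)
 boss (((589.6888427734375, -5.748775482177734), (32.916629791259766, 31.529481887817383), 27.168964385986328), 38) 105.56029283961661 131
top cap [295 257  20  22 135] medz 59.222182204490856
 circ ((345.53570556640625, -184.7760009765625), 29.311288833618164) ((345.2091064453125, -184.76663208007812), (50.617698669433594, 51.989742279052734), 32.97272491455078)
top wr 1063
50 201 (np.float64(410.855847869263), np.float64(569.7158475518577), np.float64(-305.2701075682246), np.float64(-277.49411545202634))
57 101 (np.float64(410.31753428609153), np.float64(565.8036656274269), np.float64(-304.3932450761542), np.float64(-288.47315821685436))
side cap [386 226  28  16 236] medz 59.70475436459715
 circ ((353.29425048828125, -137.48110961914062), 33.330318450927734) ((354.2839050292969, -137.88182067871094), (56.736602783203125, 62.19306564331055), 173.7686309814453)
side cap [260 253  49  33 901] medz 86.69330870651721
 circ ((591.689697265625, 3.093654155731201), 52.830589294433594) ((592.2432250976562, 4.040849685668945), (91.32408142089844, 101.5708236694336), 10.317049980163574)
 boss (((592.1453857421875, 4.091958999633789), (31.87421989440918, 37.46902847290039), 25.860048294067383), 44) 107.78030218446008 166
side wr 1248
[ 605.76595594 -297.69900961   55.        ] [ 602.96055578 -297.09217829   66.31074603]
[ 416.65354663 -294.41856668   55.        ] [ 416.86456394 -294.5150323    53.11938838]
[ 542.54279205 -296.60230749   55.        ] [ 542.25291171 -296.52667895   56.43064617]
```

View pics/crop1.png

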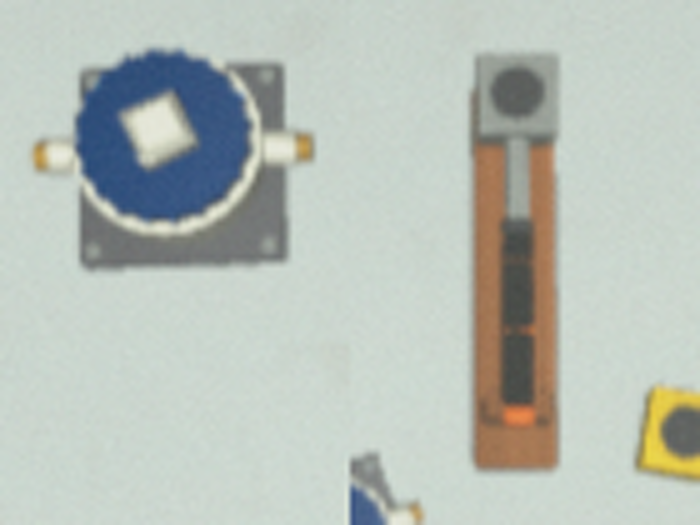

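The crop shows the boss turned about 26° CCW. The wrench lies along x with its head up at (517,95) and its grip below, centred near (517,310) in the crop. Next I'll refine the positions.

Run:
```python
from h import *
from scipy.optimize import least_squares
for n in('top','side'):
    f=np.load(f'pics/{n}_a.npz');im,d=f['im'],f['d'];P=pts(n,d);x,y,z=P[...,0],P[...,1],P[...,2]
    hsv=cv2.cvtColor(im,cv2.COLOR_RGB2HSV).astype(int);H,Sa,V=hsv[...,0],hsv[...,1],hsv[...,2]
    near=np.hypot(x-592,y)<60
    sk=near&(z>80)&(z<91)&(H>100)&(H<130)&(Sa>120)
    # skirt top circle
    hull=cv2.convexHull(P[sk][:,:2].astype(np.float32))[:,0]
    r=least_squares(lambda p:np.hypot(*(hull-p[:2]).T)-p[2],[592,0,50]).x
    print(n,'skirt hull',r,np.median(z[sk]))
    bs=near&(z>104)&(Sa<80); print(' bosstop',P[bs].mean(0),bs.sum(),cv2.minAreaRect(P[bs][:,:2].astype(np.float32)))
    w=(abs(x-500)<140)&(abs(y+296)<40)
    hd=w&(z>57)&(z<72)&(Sa<60)&(x>570)
    print(' head',hd.sum(),P[hd].mean(0),rect(n,hd,60),cv2.minAreaRect(P[hd][:,:2].astype(np.float32)))
    g=w&(V<90)&(z>40)&(x<560)&(x>400)
    A=P[g];pf=np.polyfit(A[:,0],A[:,1],1);print(' black',g.sum(),A.min(0),A.max(0),A.mean(0),'slope',pf)
    o=w&((H<8)|(H>174))&(Sa>150)&(V>150)&(z>35);
    if o.sum(): print(' orange',o.sum(),P[o].mean(0),P[o].min(0),P[o].max(0))
    g2=w&(z>50)&(z<58)&(x<570)&(x>400);A=P[g2];print(' handle top',g2.sum(),np.median(A,0),np.polyfit(A[:,0],A[:,1],1))
    cab=(z>250)&(x>560)&(x<1000)&(y<300); print(' cab',cab.sum(), P[cab][:,2].min() if cab.any() else 0, P[cab][:,0].min() if cab.any() else 0)
    for nm,c,hh in(('tin',(0,0),45),):
        t=(H>40)&(H<100)&(V<80)&(Sa>60)&(z>20)&(z<55)&(x>500); print(' tin',P[t].mean(0) if t.any() else 0)
```

```text
top skirt hull [592.6450218   -4.58764142  47.57852445] 85.24128869054779
 bosstop [600.70819077  -9.89827341 272.81721828] 157 ((593.1875610351562, -13.550514221191406), (84.20655059814453, 39.00145721435547), 89.69346618652344)
 head 247 [ 604.15205802 -297.51452195   61.27583986] (((603.1707153320312, -297.48492431640625), (47.18915939331055, 51.62363052368164), 89.20330810546875), 68) ((600.4053344726562, -297.4862060546875), (47.50783157348633, 58.09754943847656), 89.50685119628906)
 black 156 [ 427.49484521 -302.52249531   47.04099854] [ 525.21225271 -288.47315822   64.96213774] [ 475.48767018 -295.3677283    56.46019889] slope [-1.8909550e-02 -2.8637647e+02]
 handle top 238 [ 489.08294758 -297.03645276   54.83944486] [-8.70465875e-03 -2.92569106e+02]
 cab 67067 250.1204712809613 608.255889962755
 tin 0
side skirt hull [592.61933217   1.03101643  48.79339244] 86.7061391192153
 bosstop [595.64709174   1.56400148 174.45964272] 190 ((591.7364501953125, 0.4173316955566406), (39.403594970703125, 110.76993560791016), 0.13765878975391388)
 head 196 [ 604.85620828 -289.64800597   61.71896529] (((604.989013671875, -291.28216552734375), (51.8797492980957, 51.20079803466797), 2.4975931644439697), 54) ((600.6007080078125, -293.1700439453125), (48.714664459228516, 59.02307891845703), 89.57061004638672)
 black 354 [ 422.58563203 -303.26192139   41.58680859] [ 558.88727127 -271.02504461   60.7119477 ] [ 481.22183276 -287.89331445   52.65433209] slope [-1.95716197e-02 -2.78475024e+02]
 handle top 279 [ 487.99013823 -287.96768863   55.05399562] [-1.96342668e-02 -2.80177757e+02]
 cab 47088 250.00749497867432 560.012305150598
 tin [ 515.6837941  -288.19986701   46.26921536]
```

Emit:
{"name": "send_rows", "arguments": {
  "delta_pos": [
    [43,42,0],
    [43,42,0],
    [43,42,0],
    [43,42,-10],
    [43,42,-10],
    [43,42,-20],
    [43,42,-30],
    [47,41,-30]
  ],
  "yaw": [-2,-2,-2,-2,-2,-2,-2,-1.3],
  "gripper": -1
}}

```text
time_s: 1.1
eef_pos: [501.9, -300.7, 135.5]
eef_rot: [3.141, -0.027, -0.001]
force: [0.3, -0.4, -0.1]
opening: 85.6
gripper_force: 0.0
```

Emit:
{"name": "send_rows", "arguments": {
  "delta_pos": [
    [0,0,0],
    [0,0,0]
  ],
  "yaw": [0,0]
}}

```text
time_s: 1.35
eef_pos: [500.6, -302.2, 135.9]
eef_rot: [-3.141, 0.024, 0.003]
force: [-1.1, -0.4, 0.8]
opening: 85.4
gripper_force: 0.0
```

Run:
```python
from h import *
cam('top','b');o=ctrl.get_obs();print({k:np.round(v,3) for k,v in o.items() if k in('time_s','q','eef_pos','eef_rot','force')})
from scipy.spatial.transform import Rotation as R
print(R.from_rotvec(o['eef_rot']).as_matrix().round(3))
```

```text
{'time_s': np.float64(1.4), 'q': array([ 0.608,  0.371, -0.16 ,  1.832,  0.073,  0.944, -1.173]), 'eef_pos': array([ 500.164, -303.61 ,  136.494]), 'eef_rot': array([ 3.141e+00, -2.800e-02, -1.000e-03]), 'force': array([-0.094,  0.008, -0.017])}
[[ 1.    -0.018 -0.001]
 [-0.018 -1.    -0.001]
 [-0.001  0.001 -1.   ]]
```

View pics/top_b.png

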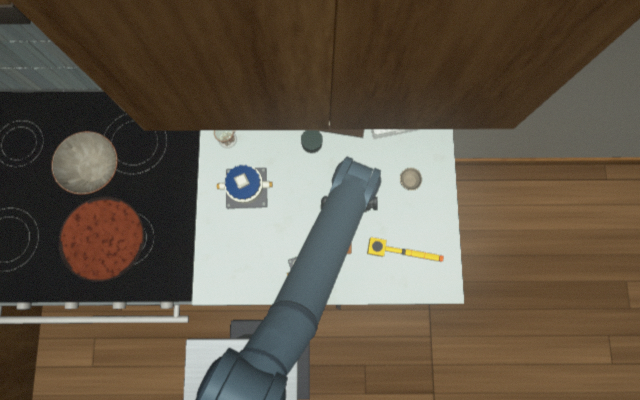

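The top view shows the gripper near (350,200) above the handle, and the arm hides the wrench. The TCP is about 9 mm short in x and y.

Emit:
{"name": "send_rows", "arguments": {
  "delta_pos": [
    [5,5,-15],
    [4,4.5,-20],
    [0,0,-20],
    [0,0,0]
  ],
  "yaw": [0,0,0,0]
}}

```text
time_s: 1.9
eef_pos: [507.6, -291.5, 78.3]
eef_rot: [-3.139, 0.025, 0.009]
force: [0.2, -0.0, -0.6]
opening: 85.7
gripper_force: 0.0
```

Run:
```python
from h import *
im,d=cam('side','c');o=ctrl.get_obs();print(o['eef_pos'],o['eef_rot'])
cv2.imwrite('pics/crop2.png',cv2.resize(im[100:260,240:420,::-1],None,fx=3.5,fy=3.5,interpolation=cv2.INTER_CUBIC))
```

```text
[ 508.79166796 -292.12867583   79.7102001 ] [-3.13989106  0.02557957  0.00513673]
```

View pics/crop2.png

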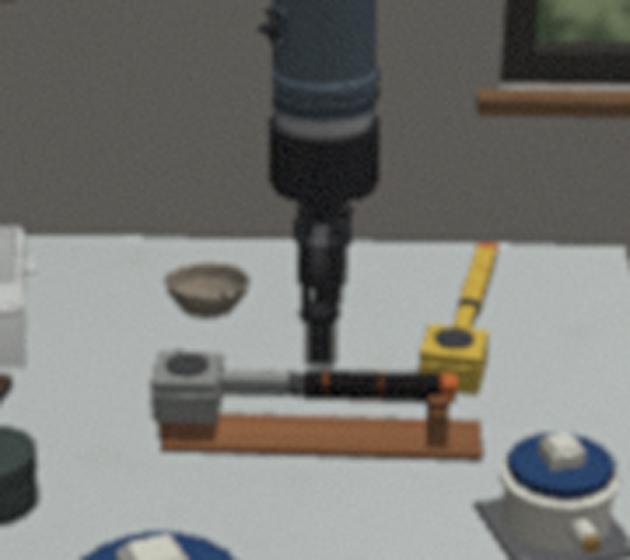

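The crop shows the fingers (320,350) above the front end of the black rubber (305–440), with the head at (187,385). I'll shift 5 mm back along the handle, go down and grip.

Emit:
{"name": "send_rows", "arguments": {
  "delta_pos": [
    [-5,-1,-12],
    [0,0,-15],
    [0,0,-15],
    [0,0,-10],
    [0,0,0]
  ],
  "yaw": [0,0,0,0,0]
}}

```text
time_s: 2.58
eef_pos: [504.3, -293.0, 28.1]
eef_rot: [-3.14, 0.025, 0.004]
force: [-0.0, 0.3, 0.6]
opening: 85.7
gripper_force: 0.0
```

Emit:
{"name": "send_rows", "arguments": {
  "delta_pos": [
    [0,0,0],
    [0,0,0],
    [0,0,0],
    [0,0,0],
    [0,0,0],
    [0,0,0],
    [0,0,0],
    [0,0,0]
  ],
  "yaw": [0,0,0,0,0,0,0,0],
  "gripper": 1
}}

```text
time_s: 3.58
eef_pos: [505.6, -294.1, 30.1]
eef_rot: [3.141, -0.026, 0.001]
force: [-0.4, 0.9, 6.2]
opening: 16.7
gripper_force: 59.2
```

Emit:
{"name": "send_rows", "arguments": {
  "delta_pos": [
    [0,0,5],
    [0,0,15],
    [0,0,20],
    [0,0,20],
    [0,0,20],
    [0,0,20],
    [0,0,15],
    [0,0,0]
  ],
  "yaw": [0,0,0,0,0,0,0,0]
}}

```text
time_s: 4.58
eef_pos: [506.5, -294.3, 146.7]
eef_rot: [3.14, -0.026, 0.006]
force: [-0.8, -0.9, -2.3]
opening: 16.9
gripper_force: 58.9
```

Run:
```python
from h import *
im,d=cam('side','d');o=ctrl.get_obs();print(o['eef_pos'],o['eef_rot'],o['force'],o['wrist_torque'])
P=pts('side',d);x,y,z=P[...,0],P[...,1],P[...,2]
m=(x>570)&(x<640)&(abs(y+295)<40)&(z>110)&(z<200)
A=P[m];print(m.sum(),A.min(0),A.max(0))
t=A[A[:,2]>A[:,2].max()-8];print('top',t.mean(0),cv2.minAreaRect(t[:,:2].astype(np.float32)), np.polyfit(t[:,0],t[:,2],1))
v,u=np.nonzero(m);cv2.imwrite('pics/crop3.png',cv2.resize(im[100:260,240:420,::-1],None,fx=3.5,fy=3.5,interpolation=cv2.INTER_CUBIC))
```

```text
[ 505.54112189 -293.77641088  145.31385519] [ 3.14082748e+00 -2.54000438e-02  1.87591723e-03] [-0.67665522  0.50767178 -3.84281996] [0.02965349 0.19975719 0.02818641]
458 [ 570.97463943 -319.98373668  143.12229154] [ 630.95545139 -266.57887432  182.26594453]
top [ 606.68294161 -288.9377992   178.06280055] ((606.43310546875, -293.8401184082031), (50.228797912597656, 47.59996795654297), 87.02523803710938) [-1.39818635e-03  1.78911056e+02]
```

View pics/crop3.png

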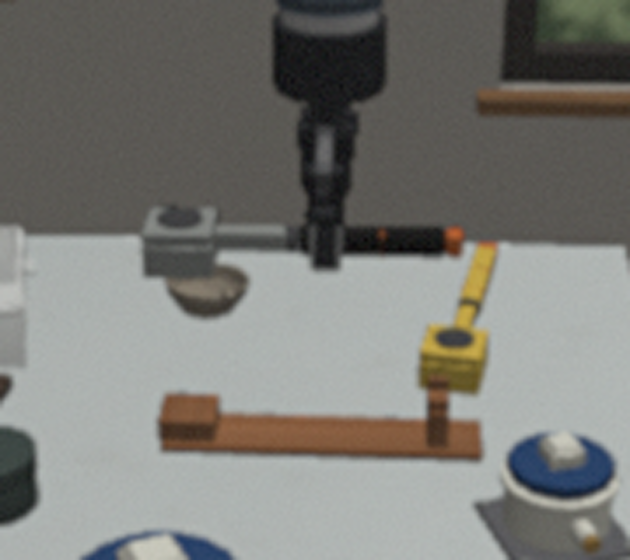

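The wrench is held level, with its head at (180,240) in the crop. The rest is empty and nothing else has moved. Next I'll swing over to the filter.

Emit:
{"name": "send_rows", "arguments": {
  "delta_pos": [
    [0,15,0],
    [0,33,0],
    [0,40,0],
    [0,45,0],
    [0,45,0],
    [0,38,0],
    [-3,25,-5],
    [0,7,-5]
  ],
  "yaw": [1,3,4,5,5,4,4,1.4]
}}

```text
time_s: 5.62
eef_pos: [501.2, -42.1, 134.0]
eef_rot: [-3.055, -0.731, 0.001]
force: [0.8, -0.2, -3.5]
opening: 16.5
gripper_force: 58.9
```

Emit:
{"name": "send_rows", "arguments": {
  "delta_pos": [
    [0,0,0],
    [0,0,0],
    [0,0,0]
  ],
  "yaw": [0,0,0]
}}

```text
time_s: 6.0
eef_pos: [502.5, -47.5, 134.6]
eef_rot: [3.059, 0.714, 0.0]
force: [0.0, -0.1, -2.4]
opening: 17.0
gripper_force: 58.9
```

```bash
cat >> h.py <<'E'
def st(k=4):
    # mean of camera-time spaced readings
    from scipy.spatial.transform import Rotation as R
    o=ctrl.get_obs();M=R.from_rotvec(o['eef_rot']).as_matrix()
    return o, np.degrees(np.arctan2(M[1,0],M[0,0]))
E
python3 - <<'E'
from h import *
im,d=cam('side','e');o,a=st();print(o['eef_pos'],a,o['force'],o['wrist_torque'],o['q'])
P=pts('side',d);x,y,z=P[...,0],P[...,1],P[...,2]
m=(np.hypot(x-592,y)<45)&(z>118)&(z<200)
A=P[m];print(m.sum(),A.min(0),A.max(0))
hz=np.median(A[A[:,2]>A[:,2].max()-12][:,2]);mt=m&(abs(z-hz)<6);print('top z',hz,rect('side',mt,hz),cv2.minAreaRect(P[mt][:,:2].astype(np.float32)))
hsv=cv2.cvtColor(im,cv2.COLOR_RGB2HSV)
cv2.imwrite('pics/crop4.png',cv2.resize(im[190:320,210:370,::-1],None,fx=4.5,fy=4.5,interpolation=cv2.INTER_CUBIC))
E
```

```text
[502.43105575 -47.13171844 134.61197655] 26.313733435432066 [ 0.46337316 -0.02674016 -1.84545758] [-0.05249528  0.16373898  0.03853806] [ 0.35181125  0.25236355 -0.37764543  2.01326329  0.11865229  0.89624887
 -1.20075718]
857 [549.03272808 -36.92767099 129.79335637] [623.93092966  31.67322736 169.45847857]
top z 164.7174106938876 (((583.6251220703125, -0.8643341064453125), (68.5264892578125, 55.62263870239258), 26.6253604888916), 90) ((583.98876953125, -6.048305511474609), (69.62750244140625, 53.639678955078125), 30.457069396972656)
```

View pics/crop4.png

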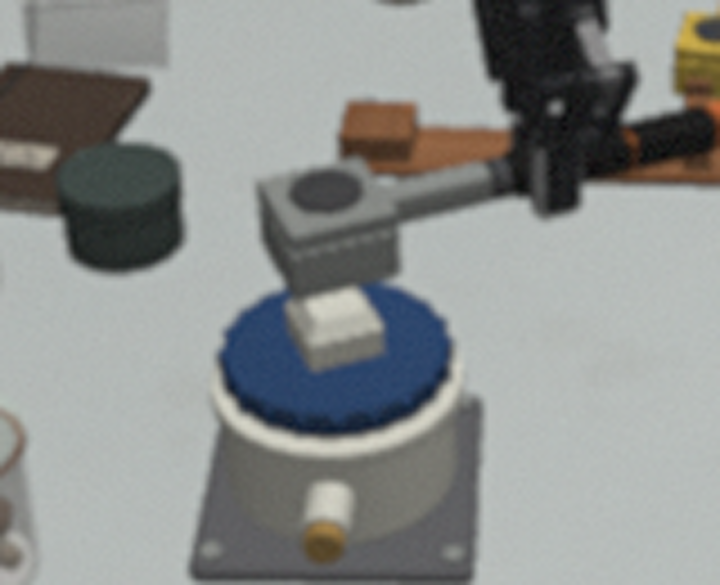

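The crop shows the head over the boss with their edges parallel. The dark disc on top of the head is at about (327,190), the boss is at (340,330), and the blue cap spans columns 220–452.

Run:
```python
from h import *
f=np.load('pics/side_e.npz');im=f['im'];g=cv2.cvtColor(im,cv2.COLOR_RGB2GRAY)
m=np.zeros_like(g);m[222:243,268:298]=1
for th in(85,95,105):
    b=((g<th)&(m>0)).astype(np.uint8);k,l,s,c=cv2.connectedComponentsWithStats(b)
    i=l[232,283];print(th,i,s[i],c[i],ray('side',*c[i],166.6))
# boss in clean picture: white mask centroid at planes; taper edge
for n in('side','top'):
    f=np.load(f'pics/{n}_a.npz');im=f['im'];P=pts(n,f['d']);hsv=cv2.cvtColor(im,cv2.COLOR_RGB2HSV)
    w=(np.hypot(P[...,0]-592,P[...,1])<35)&(hsv[...,1]<90)&(P[...,2]<125)&(P[...,2]>80)
    c=max(cv2.findContours(w.astype(np.uint8),0,1)[0],key=cv2.contourArea)
    v=hsv[...,2];t=w&(v>np.percentile(v[w],60))
    for z in(86,101,108): print(n,z,np.round([ray(n,*p[0],z)[:2] for p in cv2.approxPolyDP(c,1.5,True)],1).tolist())
    cc=np.array(np.nonzero(t))[::-1].mean(1);print('bright',t.sum(),ray(n,*cc,107))
```

```text
85 2 [275 228  15   9 109] [281.95412844 232.20183486] [593.73944982  -2.56194665 166.6       ]
95 2 [274 228  16   9 118] [282.03389831 232.11864407] [593.62463393  -2.85909325 166.6       ]
105 2 [274 228  17  10 129] [281.98449612 232.15503876] [593.7023678   -2.72784303 166.6       ]
side 86 [[590.8, -49.0], [617.7, -33.6], [617.3, -16.5], [601.0, 15.5], [571.2, 1.3], [573.2, -18.5]]
side 101 [[587.8, -27.8], [614.0, -12.9], [613.6, 3.8], [597.7, 35.0], [568.7, 21.1], [570.6, 1.9]]
side 108 [[586.4, -17.9], [612.2, -3.2], [611.9, 13.3], [596.2, 44.1], [567.5, 30.4], [569.4, 11.4]]
bright 131 [590.75054854   0.91799399 107.        ]
top 86 [[617.9, -9.9], [606.2, 18.6], [573.5, 6.2], [585.1, -25.2]]
top 101 [[614.0, -12.3], [602.4, 16.0], [570.0, 3.7], [581.5, -27.3]]
top 108 [[612.1, -13.4], [600.6, 14.7], [568.4, 2.5], [579.9, -28.4]]
bright 70 [592.25513079  -4.733501   107.        ]
```

Run:
```python
from h import *
F=8
for n,(u0,v0,u1,v1) in(('side',(266,246,304,278)),('top',(228,166,258,198))):
    im=np.load(f'pics/{n}_a.npz')['im'].astype(np.float32)
    c=im[v0:v1,u0:u1]; up=cv2.resize(c,None,fx=F,fy=F,interpolation=cv2.INTER_CUBIC)
    R=up[...,0]; th=(np.percentile(R,97)*.75+np.percentile(R,40))/1.75 if 0 else 100
    for th in(85,105,125):
        k,l,s,ce=cv2.connectedComponentsWithStats((R>th).astype(np.uint8))
        h=np.array(R.shape)//2
        cand=[i for i in range(1,k) if s[i,0]>0 and s[i,1]>0 and s[i,0]+s[i,2]<R.shape[1] and s[i,1]+s[i,3]<R.shape[0] and s[i,4]>500]
        i=max(cand,key=lambda j:s[j,4])
        ct=max(cv2.findContours((l==i).astype(np.uint8),0,1)[0],key=cv2.contourArea)
        pz=lambda p,z: ray(n,(p[0]+.5)/F-.5+u0,(p[1]+.5)/F-.5+v0,z)[:2]
        ap=cv2.approxPolyDP(ct,8,True)[:,0]
        out=[pz(p,86).round(1).tolist() for p in ap]
        q=np.array([pz(p[0],101 if n=='top' else 86) for p in ct],np.float32)
        print(n,th,s[i,4],out, 'rect',cv2.minAreaRect(q))
    # cap disc: blue outline, ray on 86
    full=np.load(f'pics/{n}_a.npz')['im'].astype(np.float32)
    a,b,cc,dd=(250,242,320,300) if n=='side' else (215,155,275,210)
    up=cv2.resize(full[b:dd,a:cc],None,fx=F,fy=F,interpolation=cv2.INTER_CUBIC)
    m=((up[...,2]-up[...,0])>35).astype(np.uint8)
    ct=max(cv2.findContours(m,0,1)[0],key=cv2.contourArea);hu=cv2.convexHull(ct)
    q=np.array([ray(n,(p[0][0]+.5)/F-.5+a,(p[0][1]+.5)/F-.5+b,86)[:2] for p in hu])
    print(n,'cap ext x',q[:,0].min(),q[:,0].max(),'y',q[:,1].min(),q[:,1].max())
```

```text
Traceback (most recent call last):
ValueError: max() iterable argument is empty
```

Run:
```python
from h import *
F=8
for n,(u0,v0,u1,v1),(cu,cv_) in(('side',(266,246,304,276),(285,262)),('top',(228,168,256,196),(241.5,181.5))):
    full=np.load(f'pics/{n}_a.npz')['im'].astype(np.float32)
    up=cv2.resize(full[v0:v1,u0:u1],None,fx=F,fy=F,interpolation=cv2.INTER_CUBIC);D=up[...,2]-up[...,0];R=up[...,0]
    for th in(80,100,120):
        k,l,s,ce=cv2.connectedComponentsWithStats((R>th).astype(np.uint8),connectivity=4)
        i=l[int((cv_-v0)*F),int((cu-u0)*F)]
        ct=max(cv2.findContours((l==i).astype(np.uint8),0,1)[0],key=cv2.contourArea)
        pz=lambda p,z: ray(n,(p[0]+.5)/F-.5+u0,(p[1]+.5)/F-.5+v0,z)[:2]
        ap=cv2.approxPolyDP(ct,8,True)[:,0]
        q=np.array([pz(p[0],95) for p in ct],np.float32)
        print(n,th,i,s[i],[pz(p,86).round(1).tolist() for p in ap],'rect95',cv2.minAreaRect(q))
    a,b,cc,dd=(250,242,320,300) if n=='side' else (215,155,275,210)
    up=cv2.resize(full[b:dd,a:cc],None,fx=F,fy=F,interpolation=cv2.INTER_CUBIC)
    m=((up[...,2]-up[...,0])>35).astype(np.uint8)
    hu=cv2.convexHull(max(cv2.findContours(m,0,1)[0],key=cv2.contourArea))
    q=np.array([ray(n,(p[0][0]+.5)/F-.5+a,(p[0][1]+.5)/F-.5+b,86)[:2] for p in hu])
    print(n,'cap ext x',q[:,0].min(),q[:,0].max(),'y',q[:,1].min(),q[:,1].max())
```

```text
side 80 1 [    0     0   304   213 41484] [[641.3, -73.9], [634.5, -30.1], [614.9, -45.9], [619.7, -29.0], [600.4, 15.3], [571.9, 0.3], [573.2, -20.0], [586.8, -51.6], [557.9, -37.5], [561.3, -77.5]] rect95 ((595.5220947265625, -18.650127410888672), (78.72039031982422, 91.37688446044922), 4.937320232391357)
side 100 1 [    0     0   304   206 38404] [[641.3, -73.9], [634.7, -31.3], [618.9, -46.6], [602.9, -51.8], [613.0, -45.1], [619.5, -32.9], [600.0, 12.9], [573.8, -0.8], [573.6, -19.1], [588.2, -52.5], [570.9, -48.3], [558.0, -38.8], [561.3, -77.5]] rect95 ((595.6395874023438, -20.011051177978516), (78.72038269042969, 88.64490509033203), 4.937332630157471)Traceback (most recent call last):
  File "<stdin>", line 12, in <module>
  File "<stdin>", line 10, in <lambda>
  File "h.py", line 13, in ray
    c=ctrl.camera_info(n);K=np.array(c['intrinsics']);R=np.array(c['R']);t=np.array(c['t'])
ValueError: time passes only in moves, steps and waits
```

```bash
sed -i 's/^import numpy.*/&\nimport functools\nci=functools.lru_cache(None)(ctrl.camera_info)/; s/ctrl.camera_info(n)/ci(n)/' h.py
python3 - <<'E'
from h import *
F=8
for n in('side','top'):
    full=np.load(f'pics/{n}_a.npz')['im'].astype(np.float32)
    a,b,cc,dd=(250,242,320,300) if n=='side' else (215,155,275,210)
    up=cv2.resize(full[b:dd,a:cc],None,fx=F,fy=F,interpolation=cv2.INTER_CUBIC)
    m=((up[...,2]-up[...,0])>35).astype(np.uint8)
    hu=cv2.convexHull(max(cv2.findContours(m,0,1)[0],key=cv2.contourArea))
    q=np.array([ray(n,(p[0][0]+.5)/F-.5+a,(p[0][1]+.5)/F-.5+b,86)[:2] for p in hu])
    print(n,'cap ext x',q[:,0].min(),q[:,0].max(),'y',q[:,1].min(),q[:,1].max())
    # boss = hole of blue
    cs,h=cv2.findContours(m,cv2.RETR_CCOMP,1)
    hole=max([c for c,hh in zip(cs,h[0]) if hh[3]>=0],key=cv2.contourArea)
    for z in(86,101):
        q=np.array([ray(n,(p[0][0]+.5)/F-.5+a,(p[0][1]+.5)/F-.5+b,z)[:2] for p in hole],np.float32)
        print(' hole',z,cv2.minAreaRect(q),[q[i].round(1).tolist() for i in [int(np.where((hole==p).all((1,2)))[0][0]) for p in cv2.approxPolyDP(hole,8,True)]])
E
```

```text
side cap ext x 543.6473042682984 642.5717558469308 y -51.691333282743926 54.130533144764286Traceback (most recent call last):
  File "<stdin>", line 13, in <module>
ValueError: max() iterable argument is empty
```

Emit:
{"name": "send_rows", "arguments": {
  "delta_pos": [
    [-0.5,1,-8],
    [0,0,-8],
    [0,0,-5],
    [0,0,-4],
    [0,0,0]
  ],
  "yaw": [0.4,0,0,0,0]
}}

```text
time_s: 6.68
eef_pos: [501.9, -44.8, 109.4]
eef_rot: [3.056, 0.729, 0.0]
force: [-0.1, -0.5, -2.7]
opening: 16.8
gripper_force: 58.9
```

Emit:
{"name": "send_rows", "arguments": {
  "delta_pos": [
    [0,0,-3],
    [0,0,-3],
    [0,0,0]
  ],
  "yaw": [0,0,0]
}}

```text
time_s: 7.05
eef_pos: [503.2, -45.4, 105.0]
eef_rot: [3.054, 0.728, 0.004]
force: [-2.1, -1.7, 4.7]
opening: 17.2
gripper_force: 60.2
```

Emit:
{"name": "send_rows", "arguments": {
  "delta_pos": [
    [-1.4,-0.7,0],
    [-0.5,-0.3,-2],
    [0,0,0]
  ],
  "yaw": [0,0,0]
}}

```text
time_s: 7.42
eef_pos: [502.6, -45.9, 103.2]
eef_rot: [3.054, 0.729, 0.009]
force: [0.6, -1.7, 5.7]
opening: 17.1
gripper_force: 60.2
```

Run:
```python
from h import *
o,a=st();print(o['eef_pos'],a,o['force'],o['wrist_torque'])
```

```text
[502.64588252 -45.88454785 103.2203617 ] 26.841441349090083 [ 0.64850741 -1.70656706  5.68542536] [-0.21567993 -0.65617182 -0.12896147]
```

Emit:
{"name": "send_rows", "arguments": {
  "delta_pos": [
    [0.7,-1.3,0],
    [0.2,-0.4,-2],
    [0,0,0]
  ],
  "yaw": [0,0,0]
}}

```text
time_s: 7.8
eef_pos: [502.2, -47.2, 100.8]
eef_rot: [3.055, 0.73, 0.005]
force: [-1.3, -1.2, 6.0]
opening: 16.7
gripper_force: 60.5
```

```bash
cat >> h.py <<'E'
def rep():
    o,a=st();r=np.radians(a);f=o['force'];c,s=np.cos(r),np.sin(r)
    print('t',o['time_s'].round(2),'pos',o['eef_pos'].round(1),'yaw',a.round(2),'along',(f[0]*c+f[1]*s).round(2),'left',(-f[0]*s+f[1]*c).round(2),'up',f[2].round(2),'T',o['wrist_torque'].round(2))
E
python3 -c "
from h import *
rep()"
```

```text
Traceback (most recent call last):
  File "h.py", line 29, in rep
    print('t',o['time_s'].round(2),'pos',o['eef_pos'].round(1),'yaw',a.round(2),'along',(f[0]*c+f[1]*s).round(2),'left',(-f[0]*s+f[1]*c).round(2),'up',f[2].round(2),'T',o['wrist_torque'].round(2))
              ^^^^^^^^^^^^^^^^^
AttributeError: 'float' object has no attribute 'round'
```

```bash
sed -i "s/o\['time_s'\].round(2)/round(float(o['time_s']),2)/" h.py
python3 - <<'E'
from h import *
im,d=cam('side','f');rep()
cv2.imwrite('pics/crop5.png',cv2.resize(im[190:320,210:370,::-1],None,fx=4.5,fy=4.5,interpolation=cv2.INTER_CUBIC))
E
```

```text
t 7.85 pos [502.2 -47.3 100.8] yaw 26.88 along -1.43 left -0.39 up 6.49 T [-0.04 -0.3  -0.07]
```

View pics/crop5.png

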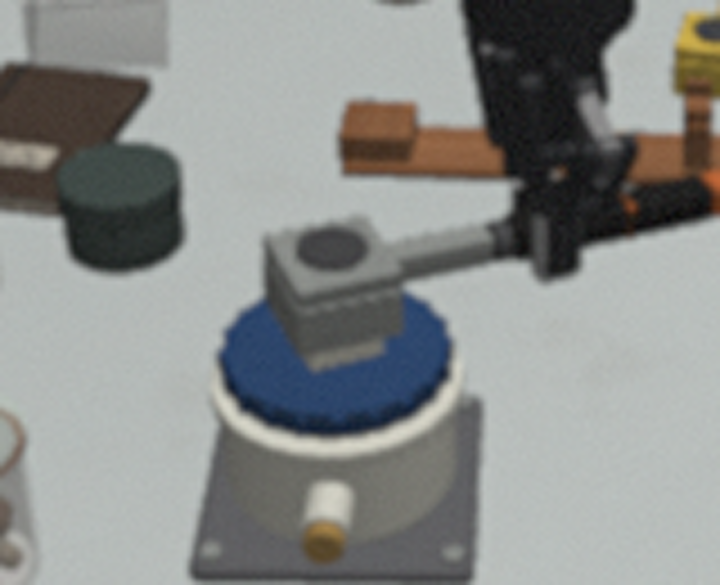

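The crop shows the head dropped over the boss, with only a sliver of white visible at (345,355) and the wrench level. I'll carry on down.

Emit:
{"name": "send_rows", "arguments": {
  "delta_pos": [
    [-0.9,-0.5,0],
    [0,0,-2],
    [0,0,-2],
    [0,0,0]
  ],
  "yaw": [0,0,0,0]
}}

```text
time_s: 8.35
eef_pos: [500.5, -48.1, 95.5]
eef_rot: [3.056, 0.729, 0.002]
force: [3.3, -1.6, 0.2]
opening: 17.1
gripper_force: 59.6
```

```bash
python3 -c "
from h import *
rep()"
```

```text
t 8.35 pos [500.5 -48.1  95.5] yaw 26.82 along 2.19 left -2.9 up 0.24 T [-0.42 -0.81 -0.41]
```

Emit:
{"name": "send_rows", "arguments": {
  "delta_pos": [
    [0.7,-0.5,-2],
    [0,0,-2],
    [0,0,-2],
    [0,0,0]
  ],
  "yaw": [0,0,0,0]
}}

```text
time_s: 8.85
eef_pos: [500.7, -48.3, 89.5]
eef_rot: [-3.056, -0.73, -0.001]
force: [2.9, -2.1, -0.5]
opening: 16.9
gripper_force: 59.6
```

```bash
python3 -c "
from h import *
rep()"
```

```text
t 8.85 pos [500.7 -48.3  89.5] yaw 26.87 along 1.66 left -3.24 up -0.54 T [-0.27 -0.75 -0.37]
```

Emit:
{"name": "send_rows", "arguments": {
  "delta_pos": [
    [0.7,-0.6,-1],
    [0,0,-1],
    [0,0,0]
  ],
  "yaw": [0,0,0]
}}

```text
time_s: 9.22
eef_pos: [500.9, -48.5, 87.4]
eef_rot: [-3.055, -0.731, 0.001]
force: [2.4, -1.1, 1.2]
opening: 16.5
gripper_force: 59.6
```

```bash
python3 -c "
from h import *
rep()"
```

```text
t 9.22 pos [500.9 -48.5  87.4] yaw 26.91 along 1.7 left -2.05 up 1.24 T [-0.12 -0.56 -0.28]
```

Emit:
{"name": "send_rows", "arguments": {
  "delta_pos": [
    [0,0,-1],
    [0,0,0]
  ],
  "yaw": [0,0]
}}

```text
time_s: 9.48
eef_pos: [500.9, -48.7, 86.8]
eef_rot: [-3.055, -0.73, 0.001]
force: [-0.7, -1.2, 5.1]
opening: 16.9
gripper_force: 60.1
```

Run:
```python
from h import *
im,d=cam('side','g');rep()
cv2.imwrite('pics/crop6.png',cv2.resize(im[190:320,210:370,::-1],None,fx=4.5,fy=4.5,interpolation=cv2.INTER_CUBIC))
```

```text
t 9.53 pos [500.9 -48.7  86.8] yaw 26.89 along -0.54 left 0.07 up 4.57 T [ 0.04 -0.23 -0.07]
```

View pics/crop6.png

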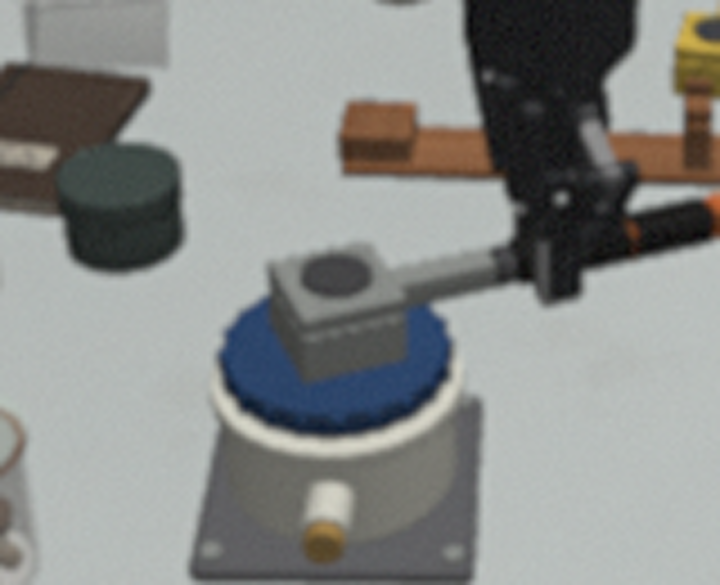

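The head is seated flush with no white showing (330,330). Now I'll turn clockwise about the cap axis.

Emit:
{"name": "send_rows", "arguments": {
  "delta_pos": [
    [-1.15,2.36,0.3],
    [-1.1,2.4,0],
    [-1.04,2.42,0],
    [-0.97,2.45,0],
    [-0.9,2.46,0],
    [-0.85,2.49,0],
    [-0.77,2.51,0],
    [-0.71,2.54,0]
  ],
  "yaw": [-1.5,-1.5,-1.5,-1.5,-1.5,-1.5,-1.5,-1.5]
}}

```text
time_s: 10.52
eef_pos: [493.5, -29.0, 86.8]
eef_rot: [-3.115, -0.404, 0.0]
force: [0.0, -0.3, 4.5]
opening: 16.8
gripper_force: 60.2
```

```bash
python3 -c "
from h import *
rep()"
```

```text
t 10.53 pos [493.5 -29.   86.8] yaw 14.79 along -0.07 left -0.29 up 4.5 T [ 0.04 -0.15  0.1 ]
```

Emit:
{"name": "send_rows", "arguments": {
  "delta_pos": [
    [-0.64,2.55,0],
    [-0.58,2.57,0],
    [-0.51,2.58,0]
  ],
  "yaw": [-1.5,-1.5,-1.5]
}}

```text
time_s: 10.9
eef_pos: [491.8, -21.2, 86.8]
eef_rot: [-3.129, -0.282, 0.0]
force: [-0.6, -1.5, 4.6]
opening: 16.7
gripper_force: 60.2
```

```bash
python3 -c "
from h import *
rep()"
```

```text
t 10.9 pos [491.8 -21.2  86.8] yaw 10.3 along -0.91 left -1.39 up 4.64 T [ 0.15 -0.12  0.15]
```

Emit:
{"name": "send_rows", "arguments": {
  "delta_pos": [
    [-0.44,2.59,0],
    [-0.37,2.6,0]
  ],
  "yaw": [-1.5,-1.5]
}}

```text
time_s: 11.15
eef_pos: [491.0, -16.0, 86.8]
eef_rot: [-3.135, -0.2, 0.0]
force: [-0.9, 0.7, 4.6]
opening: 16.8
gripper_force: 60.2
```

```bash
python3 -c "
from h import *
rep()"
```

```text
t 11.15 pos [491.  -16.   86.8] yaw 7.3 along -0.77 left 0.77 up 4.59 T [ 0.24 -0.03  0.19]
```

Emit:
{"name": "send_rows", "arguments": {
  "delta_pos": [
    [-0.3,2.61,0],
    [-0.24,2.62,0]
  ],
  "yaw": [-1.5,-1.5]
}}

```text
time_s: 11.4
eef_pos: [490.5, -10.7, 86.8]
eef_rot: [-3.139, -0.118, 0.0]
force: [-1.1, 1.0, 5.4]
opening: 17.1
gripper_force: 60.2
```

```bash
python3 -c "
from h import *
rep()"
```

```text
t 11.4 pos [490.5 -10.7  86.8] yaw 4.3 along -1.02 left 1.08 up 5.37 T [ 0.28 -0.07  0.17]
```

Emit:
{"name": "send_rows", "arguments": {
  "delta_pos": [
    [-0.17,2.62,0],
    [-0.1,2.63,0]
  ],
  "yaw": [-1.5,-1.5]
}}

```text
time_s: 11.65
eef_pos: [490.3, -5.4, 86.8]
eef_rot: [-3.141, -0.036, 0.0]
force: [-2.3, 2.2, 5.6]
opening: 16.8
gripper_force: 60.2
```

```bash
python3 -c "
from h import *
rep()"
```

```text
t 11.65 pos [490.3  -5.4  86.8] yaw 1.3 along -2.28 left 2.22 up 5.58 T [ 0.36 -0.02  0.28]
```

Emit:
{"name": "send_rows", "arguments": {
  "delta_pos": [
    [-0.4,2.8,0],
    [-0.2,2.8,0]
  ],
  "yaw": [-1.5,-1.5]
}}

```text
time_s: 11.9
eef_pos: [490.2, 0.0, 86.9]
eef_rot: [-3.141, 0.047, -0.002]
force: [0.3, 1.8, 3.8]
opening: 16.9
gripper_force: 60.0
```

```bash
python3 -c "
from h import *
rep()"
```

```text
t 11.9 pos [490.2   0.   86.9] yaw -1.71 along 0.27 left 1.79 up 3.8 T [ 0.34 -0.25  0.27]
```

Emit:
{"name": "send_rows", "arguments": {
  "delta_pos": [
    [0.1,2.7,0],
    [0.15,2.7,0]
  ],
  "yaw": [-1.5,-1.5]
}}

```text
time_s: 12.15
eef_pos: [490.9, 5.1, 87.0]
eef_rot: [3.139, -0.129, 0.003]
force: [2.0, -0.8, 2.5]
opening: 16.8
gripper_force: 59.9
```

```bash
python3 -c "
from h import *
rep()"
```

```text
t 12.15 pos [490.9   5.1  87. ] yaw -4.71 along 2.05 left -0.63 up 2.51 T [ 0.18 -0.58  0.28]
```

Emit:
{"name": "send_rows", "arguments": {
  "delta_pos": [
    [0.5,2.62,0],
    [0.5,2.6,0]
  ],
  "yaw": [-1.5,-1.5]
}}

```text
time_s: 12.4
eef_pos: [491.6, 9.1, 87.0]
eef_rot: [3.133, -0.209, 0.002]
force: [2.4, -2.5, 2.7]
opening: 17.1
gripper_force: 60.4
```

```bash
python3 -c "
from h import *
rep()"
```

```text
t 12.4 pos [491.6   9.1  87. ] yaw -7.64 along 2.72 left -2.16 up 2.66 T [-0.65 -0.54  0.85]
```

Emit:
{"name": "send_rows", "arguments": {
  "delta_pos": [
    [0.4,2.6,0]
  ],
  "yaw": [-1.5]
}}

```text
time_s: 12.52
eef_pos: [491.9, 11.2, 87.0]
eef_rot: [3.129, -0.249, 0.002]
force: [2.8, -3.4, 3.0]
opening: 17.5
gripper_force: 60.9
```

```bash
python3 -c "
from h import *
rep()"
```

```text
t 12.53 pos [491.9  11.2  87. ] yaw -9.11 along 3.33 left -2.86 up 3.0 T [-0.75 -0.65  1.03]
```

Emit:
{"name": "send_rows", "arguments": {
  "delta_pos": [
    [0.4,2.6,0]
  ],
  "yaw": [-1.2]
}}

```text
time_s: 12.65
eef_pos: [492.3, 14.0, 87.0]
eef_rot: [3.127, -0.285, 0.002]
force: [2.6, -4.9, 3.9]
opening: 17.0
gripper_force: 60.2
```

```bash
python3 -c "
from h import *
rep()"
```

```text
t 12.65 pos [492.3  14.   87. ] yaw -10.42 along 3.46 left -4.34 up 3.91 T [-0.98 -0.75  0.75]
```

Emit:
{"name": "send_rows", "arguments": {
  "delta_pos": [
    [0.35,1.8,0]
  ],
  "yaw": [-1]
}}

```text
time_s: 12.78
eef_pos: [492.7, 15.9, 87.0]
eef_rot: [3.124, -0.314, 0.002]
force: [3.0, -4.8, 3.3]
opening: 17.1
gripper_force: 60.2
```

```bash
python3 -c "
from h import *
rep()"
```

```text
t 12.78 pos [492.7  15.9  87. ] yaw -11.47 along 3.93 left -4.11 up 3.27 T [-0.84 -0.68  0.72]
```

Emit:
{"name": "send_rows", "arguments": {
  "delta_pos": [
    [0.35,1.75,0],
    [0.35,1.75,0]
  ],
  "yaw": [-1,-1]
}}

```text
time_s: 13.02
eef_pos: [493.6, 19.9, 87.0]
eef_rot: [3.119, -0.37, 0.002]
force: [3.1, -3.9, 3.0]
opening: 16.9
gripper_force: 59.9
```

```bash
python3 -c "
from h import *
rep()"
```

```text
t 13.03 pos [493.6  19.9  87. ] yaw -13.53 along 3.92 left -3.02 up 2.96 T [-0.78 -0.85  0.46]
```

Emit:
{"name": "send_rows", "arguments": {
  "delta_pos": [
    [0.35,1.75,0]
  ],
  "yaw": [-1]
}}

```text
time_s: 13.15
eef_pos: [494.0, 21.8, 87.0]
eef_rot: [-3.116, 0.399, -0.002]
force: [3.0, -3.0, 1.8]
opening: 17.0
gripper_force: 59.8
```

Run:
```python
from h import *
im,d=cam('side','k');rep()
cv2.imwrite('pics/crop7.png',cv2.resize(im[190:320,210:370,::-1],None,fx=4.5,fy=4.5,interpolation=cv2.INTER_CUBIC))
```

```text
t 13.2 pos [494.1  22.1  87.1] yaw -14.59 along 4.72 left -3.69 up 2.31 T [-0.88 -0.83  0.22]
```

View pics/crop7.png

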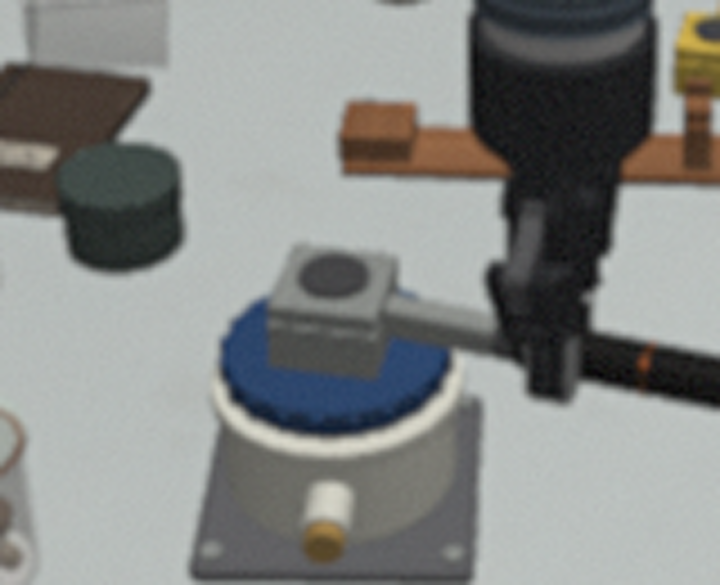

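The picture shows the head seated and the handle bent clockwise relative to the head edge (270,362)–(380,376). The torque has fallen from about 1.3 to 0.6 N m, so the wrench has clicked. I'll ease back and then open the fingers.

Emit:
{"name": "send_rows", "arguments": {
  "delta_pos": [
    [0,-1.75,0.2],
    [0,-1.75,0.2],
    [-0.2,-1.75,0],
    [-0.3,-1.75,0],
    [-0.3,-1.75,0],
    [0,0,0]
  ],
  "yaw": [0,-1,1,1,1,0]
}}

```text
time_s: 13.95
eef_pos: [492.6, 14.8, 87.3]
eef_rot: [-3.123, 0.333, -0.001]
force: [3.2, 3.7, 1.4]
opening: 17.2
gripper_force: 64.5
```

```bash
python3 -c "
from h import *
rep()"
```

```text
t 13.95 pos [492.6  14.8  87.3] yaw -12.16 along 2.31 left 4.31 up 1.45 T [ 0.74 -0.92  1.5 ]
```

Emit:
{"name": "send_rows", "arguments": {
  "delta_pos": [
    [0,0,0],
    [0,0,0],
    [0,0,0],
    [0,0,0]
  ],
  "yaw": [1,1,1,0]
}}

```text
time_s: 14.45
eef_pos: [491.9, 11.8, 87.1]
eef_rot: [3.129, -0.259, -0.002]
force: [2.4, -3.6, 1.5]
opening: 17.1
gripper_force: 60.9
```

```bash
python3 -c "
from h import *
rep()"
```

```text
t 14.45 pos [491.9  11.8  87.1] yaw -9.46 along 2.95 left -3.21 up 1.49 T [-0.66 -0.71  1.03]
```

Emit:
{"name": "send_rows", "arguments": {
  "delta_pos": [
    [-0.2,-1.75,0],
    [-0.2,-1.75,0],
    [0,0,0]
  ],
  "yaw": [1,1,0]
}}

```text
time_s: 14.82
eef_pos: [491.6, 9.3, 87.1]
eef_rot: [3.134, -0.204, -0.001]
force: [2.0, -4.3, 1.7]
opening: 16.9
gripper_force: 60.0
```

```bash
python3 -c "
from h import *
rep()"
```

```text
t 14.82 pos [491.6   9.3  87.1] yaw -7.47 along 2.55 left -4.04 up 1.73 T [-1.02 -0.56  0.6 ]
```

Mostly unloaded, so I'll open now. Both fingers clear the handle by 33 mm.

Emit:
{"name": "send_rows", "arguments": {
  "delta_pos": [
    [0,0,0],
    [0,0,0],
    [0,0,0],
    [0,0,0],
    [0,0,0],
    [0,0,0],
    [0,0,0],
    [0,0,0]
  ],
  "yaw": [0,0,0,0,0,0,0,0],
  "gripper": -1
}}

```text
time_s: 15.82
eef_pos: [492.0, 10.3, 87.3]
eef_rot: [-3.135, 0.201, -0.0]
force: [-0.5, -0.0, -1.0]
opening: 85.6
gripper_force: 0.0
```

Emit:
{"name": "send_rows", "arguments": {
  "delta_pos": [
    [0,0,5],
    [0,0,10],
    [0,0,20],
    [0,0,25],
    [0,0,25],
    [0,0,25],
    [0,0,0],
    [0,0,0]
  ],
  "yaw": [0,0,0,0,0,0,0,0]
}}

```text
time_s: 16.82
eef_pos: [491.6, 10.2, 197.0]
eef_rot: [3.135, -0.201, -0.001]
force: [0.2, -0.4, -0.4]
opening: 85.6
gripper_force: 0.0
```

Run:
```python
from h import *
im,d=cam('side','m');rep()
P=pts('side',d);x,y,z=P[...,0],P[...,1],P[...,2]
m=(np.hypot(x-592,y)<34)&(z>112)&(z<130);print('head top z',np.median(z[m]),'plane',np.linalg.lstsq(np.c_[P[m][:,:2]-[592,0],np.ones(m.sum())],z[m],rcond=None)[0])
cv2.imwrite('pics/crop8.png',cv2.resize(im[190:320,210:370,::-1],None,fx=4.5,fy=4.5,interpolation=cv2.INTER_CUBIC))
```

```text
t 16.88 pos [491.2  10.2 196.4] yaw -7.33 along -0.79 left 1.16 up -0.9 T [-0.01  0.01  0.01]
head top z 121.27514149077187 plane [ 7.25847455e-02 -9.70903338e-02  1.21347039e+02]
```

View pics/crop8.png

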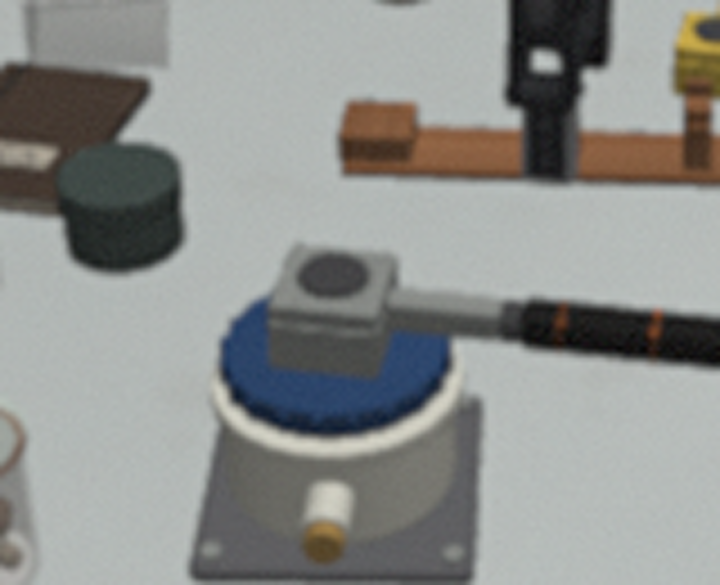

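The crop shows the wrench seated flush and straight, its handle parallel to the head edges, and the gripper clear. I'll check the handle angle before handing in.

Run:
```python
from h import *
for t in'km':
    f=np.load(f'pics/side_{t}.npz');im=f['im'];P=pts('side',f['d']);x,y,z=P[...,0],P[...,1],P[...,2]
    m=(x<560)&(x>(405 if t=='m' else 525))&(abs(y-10)<40)&(z>109)&(z<122)
    A=P[m];print(t,m.sum(),np.degrees(np.arctan(np.polyfit(A[:,0],A[:,1],1)[0])),A[:,:2].mean(0))
    A=P[(x<480)&(x>405)&(abs(y-20)<45)&(z>105)&(z<125)];print('  rear',A.mean(0),np.degrees(np.arctan2(-3.2-A[:,1].mean(),590.5-A[:,0].mean())))
```

```text
k 111 -12.440927511012426 [543.19680558  13.31425888]
  rear [443.40829733  39.48541364 110.97865288] -16.18251363831481
m 549 -5.305312851777504 [480.8507581   11.82607199]
  rear [442.77955612  16.37166038 111.7178935 ] -7.547230845002738
```

```bash
python3 -c "
from workcell import ctrl
print(ctrl.sign_off())"
```

```text
the job is handed in; nothing more can be done
None
```

The cap is tightened to the click: the handle broke over about 0.12–0.15 rad, short of the 0.175 rad limit, and the wrench is released, seated and straight on the cap; the job is handed in, with no verdict returned.

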